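Find the antenna mount whose gap is right with a feeler gauge

TASK

Take the green feeler gauge out of its stand and try its blade gently in the slots of the three antenna mounts: in one it stops well short because the gap is too tight, in one it drops in with no resistance, and in one it slides in with a firm drag. Leave the gauge upright and pushed fully home in the mount with the firm drag, and let go; never force the blade, and leave the red gauge and everything else on the bench where it is.

Things in the scene. Friction and masses are not known exactly. Their poses are not given: they have to be found in the camera images.
- rail: Fixed plate 85 x 300 x 12 mm; origin at the centre of its underside. On it, 95 mm apart along y, three grey mounts 56 x 60 mm, spiral antenna on the +x side, blue top 75 mm above the table with a slot 28 (x) x 9 mm (y). In each, deep under the slot, two steel jaws face each other across y. The mounts look alike; one is right, one slack, one tight, in an order that changes.
- gap_left (a point): Centre of the slot in the top face of the mount at the rail's +y end. x along the slot (28 mm), y across it (9 mm), z up. In the right mount, wherever it is, the jaws are sprung: the blade meets 5 to 15 N as its tip parts them 22 to 29 mm down, then a drag of 5 to 10 N while sliding home (1 to 4 N is left when it halts), and is gripped when let go.
- gap_mid (a point): Centre of the slot in the top face of the middle mount. x along the slot (28 mm), y across it (9 mm), z up. In the tight mount, wherever it is, the jaws are seized on a stiff rubber foot: from 15 mm down the force climbs 3 N per mm, some 20 N at 22 mm, and never lets go. Stop a push at about 20 N; over 40 N on the blade fails.
- gap_right (a point): Centre of the slot in the top face of the mount at the rail's -y end. x along the slot (28 mm), y across it (9 mm), z up. In the slack mount, wherever it is, the springs have gone: the blade goes all the way home with less than 1 N.
- stand: Fixed black block 70 (x) x 170 (y) x 50 mm high with two pockets 90 mm apart along y, each holding one gauge upright, blade down. Origin: centre of its underside.
- gauge_center (a point): The gauge to use: upright green handle 28 (x) x 16 (y) x 50 mm, its foot a dark collar 32 x 20 x 4 mm; below it the blade. 60 to 100 g in all. This point is the handle's centre, 25 mm above its foot, 67 mm above the blade tip; z up. Grip across y. Home in a mount, the foot rests on the blue top and gauge y lies along slot y, either way round.
- gauge_blade: The green gauge's steel blade, 24 mm wide (x), 5 mm thick (y), 42 mm long, its last 3 mm stepped down to 22 x 3 mm. Origin at its upper end, where it meets the handle's foot; axes as those of the gauge.
- spare_center (a point): Centre of the handle of the other gauge, red handle, same shape, standing in the other pocket of the stand; not to be used.
- meter: Bystander: orange hand-held meter 150 x 75 x 31 mm lying flat. Leave it alone.
- driver: Bystander: screwdriver with yellow handle, lying. Leave it alone.
- spanner: Bystander: steel spanner, lying. Leave it alone.
- jar: Bystander: clear jar with blue cap, 56 mm across, 60 mm tall. Leave it alone.
- element: Bystander: loose spare antenna element, white square 50 x 50 x 12 mm. Leave it alone.
- adapter: Bystander: small brass and steel coax adapter, 24 mm across, 34 mm tall. Leave it alone.
Not all that is in view belongs to the job. There is more than one size of the part that bears gauge_center; the job needs the smallest.

How it is judged:
On the way:
1. the green gauge has been lifted clear of its stand (z of gauge_center in the frame of stand above 0.12 m and contact force between the fingers and stand below 1 N), for 0.1 s.
At the end, for the whole second after the job is handed in: The green gauge, released and at rest, stands in the mount whose jaws grip its blade (over 3 N on the blade), its handle centre within 4 mm of the slot centre in x and y and 21 to 29 mm above the top face, tilted under 0.1 rad; the red gauge is within 10 mm of its start (((x of gauge_center in the frame of gap_left between -0.004 and 0.004 m and y of gauge_center in the frame of gap_left between -0.004 and 0.004 m and z of gauge_center in the frame of gap_left between 0.021 and 0.029 m) or (x of gauge_center in the frame of gap_mid between -0.004 and 0.004 m and y of gauge_center in the frame of gap_mid between -0.004 and 0.004 m and z of gauge_center in the frame of gap_mid between 0.021 and 0.029 m) or (x of gauge_center in the frame of gap_right between -0.004 and 0.004 m and y of gauge_center in the frame of gap_right between -0.004 and 0.004 m and z of gauge_center in the frame of gap_right between 0.021 and 0.029 m)) and angle between gauge_center's own z axis and vertical below 0.1 rad and contact force between gauge_blade and anything else above 3 N and linear speed of gauge_blade below 0.01 m/s and distance of spare_center from where it was at the start of the episode below 0.01 m); the robot touches nothing.
It fails at once if the blade of the green gauge is loaded with more than 40 N (contact force between gauge_blade and anything else above 40 N).
It fails at once if the red gauge is lifted or moved more than 10 mm (distance of spare_center from where it was at the start of the episode above 0.01 m).
It fails at once if a bystander is moved more than 20 mm (distance of any of meter, driver, spanner, jar, element, adapter from where it was at the start of the episode above 0.02 m).
It also fails if it takes over 48 s, if anything falls off the work surface, if the arm or the gripper's body presses on something with over 40 N, if the wrist force passes 120 N, or if a joint passes its speed limit or range.

ROBOT

A 6-joint arm with a two-finger parallel gripper is mounted at the origin on the work surface. World frame = base frame: x ahead of the robot, y to its left, z up, the work surface at z = 0. Lengths are in m, angles in rad, forces in N, time in s.
With the tool pointing down it reaches from about 0.35 to 0.775 m from the base axis. Payload 5.5 kg.
Tool frame: the origin (TCP) lies at the very end of the fingers, on their centre line; the grasp point (between the pads) lies 19 mm behind it (grip_point_offset is the distance from the TCP to the grasp point, in m); z points along the fingers, y is the direction in which the jaws open and shut (so a half turn about z gives the same grasp; the last joint's range is limited). The gripper opens to 85 mm and grips with 20 to 120 N. Pads are 22 mm wide; open, the fingers measure 114 mm over their backs; the gripper's body (76 mm by 85 mm) begins 54 mm behind the grasp point. The pads swing forward as they close: fully open they stand 13 mm farther back than shut.
Start: joints at [1.064, 0.313, 0.046, 1.304, 0, 1.431], TCP at [0.206, 0.537, 0.231] pointing down, gripper open.
Joint ranges: [-2.76, 2.76], [-0.86, 1.69], [-1.03, 1.26], [-2.2, 2.34], [-1.47, 1.5], [-3.14, 3.14]. Speed limits (rad/s): [2.57, 2.57, 3.14, 3.14, 3.14, 3.14].

INTERFACE

Orientations are given as a unit quaternion [w, x, y, z].
In Python, from workcell import * gives the robot as it stands.
- The arm moves only by the shell command python3 -m crank 'ROWS' [OPENING] [FORCE]. ROWS is a JSON object of lists of equal length, an entry for each row: "travel": the shift along the tool's x, y, z in units of 40 mm (1.0 is 40 mm), a list of three; "turn": the turn about the tool's z in rad. In form: {"travel": [[x, y, z], ...], "turn": [turn, ...]}. A call has 1 to 5 rows; each row is the pose to reach, as a shift and turn from the pose commanded when the call began, along the tool's axes at that moment; what a row does not reach only later rows make up. A row lasts 1/12 s, in which the tool goes at most 41.7 mm and 7.16 degrees, less where a joint would pass 70% of its speed; a pose out of reach is approached as far as the arm can. A call with a gripper value outside its range is refused whole. OPENING is the finger opening in mm, from 0 to 85.4, set as the call begins (- or left out, the last holds). The fingers move at their own pace and stop on an object; FORCE is the grip in N (left out, the last holds). Time passes only in rows, so rows that repeat a pose let the fingers close. It gives the time, the measured TCP pose, the force and the opening at its end, in the units of the state.
- get_state(): the state, without advancing time (a new reading comes with each control period).
- read_camera(name): name is "side" or "top"; returns a dict with "image" (480x640x3 uint8, red, green, blue), "K" (3x3 intrinsics, pixels), "k1" (the pictures are not rectified: a ray, as slopes to the right and down, at radius r is drawn at 1 + k1 r^2 times it, then the intrinsics apply), "R" (3x3) and "t" (3): a world point X has camera coordinates R X + t. Camera axes: x right, y down, z forward; pixel columns grow to the right and rows downward; lengths in m; the calibration is good to about 2 mm. A picture is of the moment at which its call begins. There is no depth.
- hand_in(): hands the job in, once; it reports no verdict.
The state is a dict: "clock": time; "joint_pos": joint angles; "qvel": joint speeds; "tau": joint torques, N m; "tcp_pos": TCP position; "orientation": TCP orientation; "wrist_force": force on the tool from outside, world axes, zero at the start; "ft_torque": the same for the moment, N m; "finger_gap": finger opening in m.
Only numpy, scipy, OpenCV 4.12 (cv2) and the standard library are available. Lean on these libraries where they do the work, as an engineer would, in place of code of your own. Each camera call takes 0.05 s, during which the arm holds its last target. There are 200 camera calls.

## Working session

There is one attempt and no reset: what is moved stays moved. The work goes in short steps, Python scripts to look and compute and a shell command to move; the robot and the scene stay as the last step left them, time stands still between calls to the robot, and variables do not carry over. Pictures are saved under pics/ and viewed, about 8 in all and at most 12, crops included, and the job is handed in when it is done.

```bash
ls; mkdir -p pics
python3 - <<'E'
from workcell import *
import cv2
for n in("top","side"):
    c=read_camera(n); cv2.imwrite(f"pics/{n}0.png",c["image"][:,:,::-1]); print(n,c["K"],c["k1"],c["R"],c["t"])
s=get_state();print(s)
E
```

```text
pics
top [[517.25128856   0.         318.63675812]
 [  0.         517.25128856 232.67337225]
 [  0.           0.           1.        ]] -0.06096813398311814 [[-0.01999226 -0.99979667  0.00263112]
 [-0.995917    0.01968283 -0.08810169]
 [ 0.08803199 -0.00438173 -0.99610801]] [-0.02056199  0.58774309  1.13663614]
side [[535.28618424   0.         329.15848903]
 [  0.         535.28618424 241.78962058]
 [  0.           0.           1.        ]] 0.020694761682235524 [[-0.96533509 -0.26086463 -0.00882075]
 [-0.13060292  0.51200639 -0.84899489]
 [ 0.22598902 -0.81841255 -0.52832742]] [0.53661228 0.17384466 1.06694259]
{'clock': 0.1, 'joint_pos': array([ 1.06439908e+00,  3.13909956e-01,  4.51078170e-02,  1.30364804e+00,
       -9.21955194e-06,  1.43122996e+00]), 'qvel': array([-0.00028655, -0.00381933,  0.0031824 ,  0.00083572,  0.00071543,
        0.00100509]), 'tau': array([ 2.43884286e-03, -4.81721556e+01,  2.99245977e+01,  1.26329967e-02,
       -2.42738006e-04, -6.00032408e-06]), 'tcp_pos': array([0.20599279, 0.5363329 , 0.23051303]), 'orientation': array([-2.58090588e-04,  1.82388715e-01,  9.83226156e-01, -7.85629455e-04]), 'wrist_force': array([1.04079721, 0.09756067, 0.00966983]), 'ft_torque': array([ 0.0065279 ,  0.05127636, -0.06740484]), 'finger_gap': 0.0856134076442627}
```

View pics/top0.png

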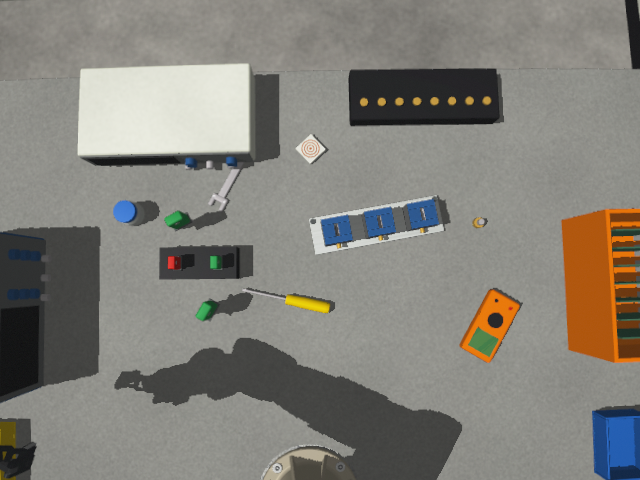

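View pics/side0.png

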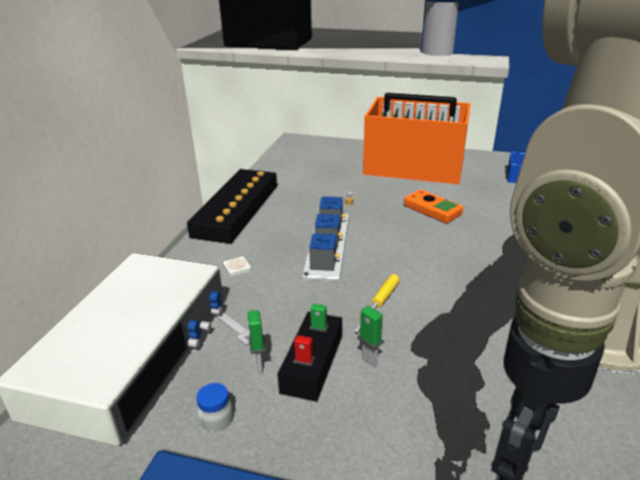

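```bash
cat > h.py <<'E'
from workcell import *
import cv2, numpy as np
from scipy.optimize import least_squares
def cal(n):
    c=read_camera(n); return c
def ray(c,u,v):
    d=np.array([c["k1"],0,0,0,0.])
    p=cv2.undistortPoints(np.array([[[u,v]]],float),c["K"],d)[0,0]
    R,t=np.array(c["R"]),np.array(c["t"]); return -R.T@t, R.T@np.array([p[0],p[1],1])
def atz(c,u,v,z):
    o,d=ray(c,u,v); return o+d*(z-o[2])/d[2]
def proj(c,X):
    return cv2.projectPoints(np.array(X,float).reshape(-1,1,3),cv2.Rodrigues(np.array(c["R"]))[0],np.array(c["t"]),c["K"],np.array([c["k1"],0,0,0,0.]))[0][:,0]
E
python3 - <<'E'
import cv2
a=cv2.imread("pics/top0.png");b=cv2.imread("pics/side0.png")
A=cv2.resize(a[200:325,150:260],None,fx=4.5,fy=4.5,interpolation=cv2.INTER_CUBIC)
B=cv2.resize(a[190:260,305:450],None,fx=5.5,fy=5.5,interpolation=cv2.INTER_CUBIC)
C=cv2.resize(b[290:400,235:395],None,fx=5,fy=5,interpolation=cv2.INTER_CUBIC)
for n,i in zip("ABC",(A,B,C)): cv2.imwrite(f"pics/{n}.png",i)
E
```

```text
(no output)
```

View pics/A.png

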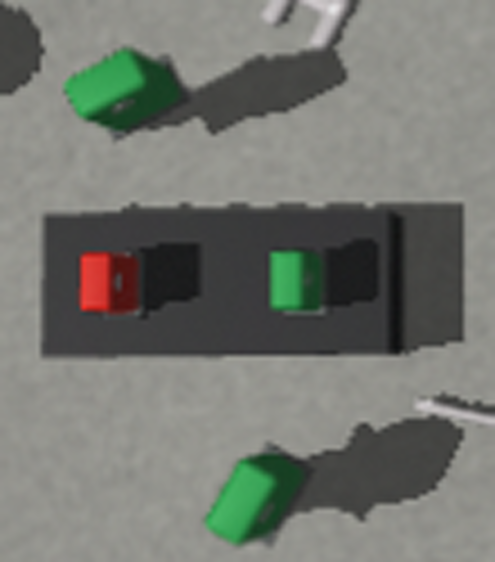

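View pics/B.png

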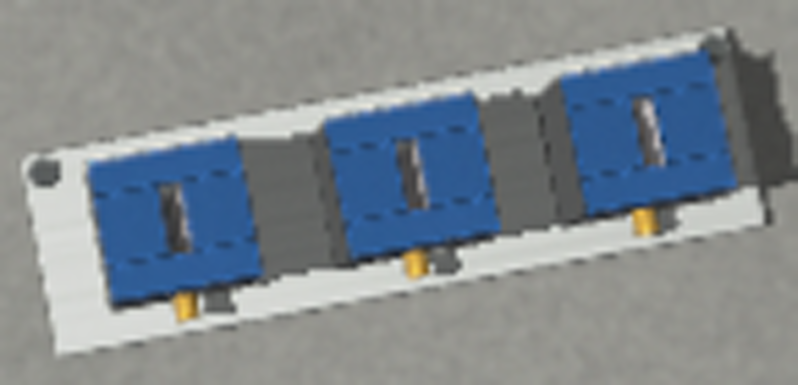

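View pics/C.png

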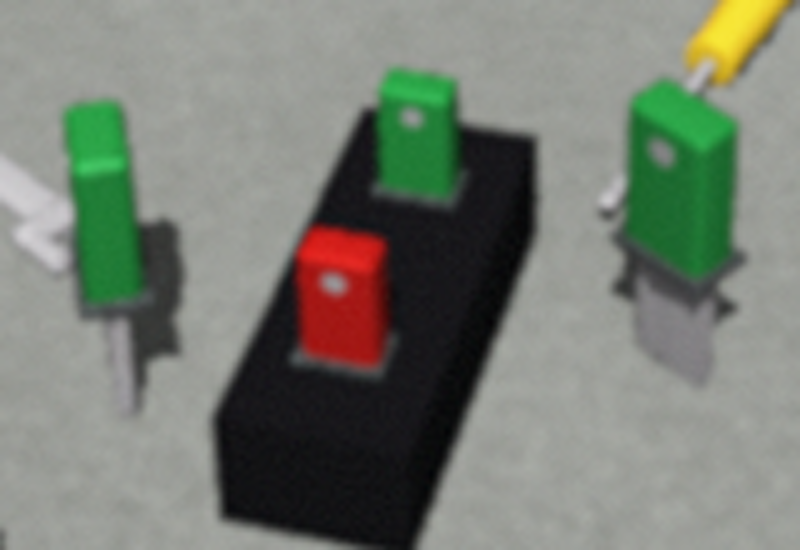

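Run:
```python
from h import *
T,S=cal("top"),cal("side")
p=lambda cu,cv,x0,y0,f:(x0+(cu+.5)/f-.5,y0+(cv+.5)/f-.5)
g=atz(T,*p(288.5,280,150,200,4.5),.100); print("green top",g,"side",atz(S,*p(420,87,235,290,5),.100))
r=atz(T,*p(99,281,150,200,4.5),.100); print("red",r,"side",atz(S,*p(345,245,235,290,5),.1))
st=[atz(T,*p(*q,150,200,4.5),.05) for q in((43,214),(388,209),(388,353),(43,355))]; print("stand",np.round(st,4),np.mean(st,0))
sl=[atz(T,*p(*q,305,190,5.5),.075) for q in((175,217),(412,174),(650,132))]
print("slots",np.round(sl,4),[np.linalg.norm(sl[i+1]-sl[i]) for i in(0,1)])
tops=[[(89,163),(238,137),(262,276),(112,305)],[(324,122),(475,94),(499,231),(348,262)],[(560,78),(708,51),(736,187),(584,217)]]
tc=[np.mean([atz(T,*p(*q,305,190,5.5),.075) for q in k],0) for k in tops]; print("tops",np.round(tc,4))
d=tc[2]-tc[0];print("yaw line",np.degrees(np.arctan2(d[0],-d[1])), np.degrees(np.arctan2((sl[2]-sl[0])[0],-(sl[2]-sl[0])[1])))
print("stand proj side",proj(S,tc),proj(S,[g]))
a=cv2.imread("pics/side0.png")
for X in sl: cv2.circle(a,tuple(int(round(v*16)) for v in proj(S,[X])[0]),16,(0,0,255),-1,shift=4)
cv2.imwrite("pics/D.png",cv2.resize(a[185:285,290:360],None,fx=6,fy=6,interpolation=cv2.INTER_CUBIC))
q=get_state()["orientation"];print("yaw tool y dir",q,get_state()["clock"])
from scipy.spatial.transform import Rotation as Ro
print(Ro.from_quat(np.roll(q,-1)).as_matrix().round(3))
```

```text
green top [0.52361843 0.1893913  0.1       ] side [0.52308375 0.19172029 0.1       ]
red [0.5247733  0.27841932 0.1       ] side [0.52422386 0.27913742 0.1       ]
stand [[0.5599 0.3204 0.05  ]
 [0.5592 0.1505 0.05  ]
 [0.489  0.151  0.05  ]
 [0.491  0.32   0.05  ]] [0.52478582 0.2354509  0.05      ]
slots [[ 0.59   -0.0705  0.075 ]
 [ 0.6051 -0.1639  0.075 ]
 [ 0.6199 -0.2584  0.075 ]] [np.float64(0.09467291064171784), np.float64(0.09563773164571705)]
tops [[ 0.5888 -0.0705  0.075 ]
 [ 0.6039 -0.1637  0.075 ]
 [ 0.6195 -0.2572  0.075 ]]
yaw line 9.3548460580255 9.053260872534299
stand proj side [[323.00845316 240.54157721]
 [327.38846985 220.12642586]
 [331.10796144 201.98495414]] [[318.67204979 306.17277117]]
yaw tool y dir [-1.97698350e-04  1.82351497e-01  9.83233255e-01 -5.09154948e-04] 0.2
[[-0.933  0.359 -0.001]
 [ 0.359  0.933 -0.001]
 [ 0.    -0.001 -1.   ]]
```

View pics/D.png

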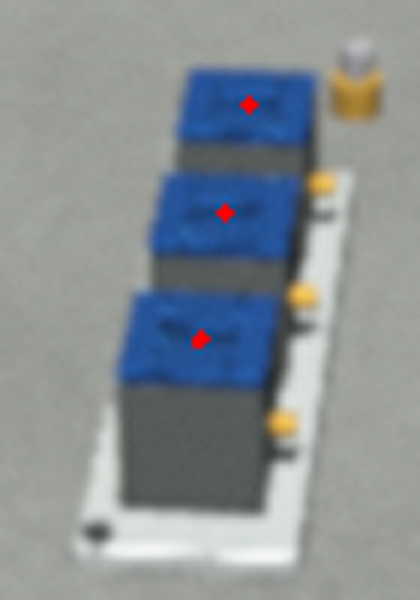

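Three green gauges in the top view: (177,219) and (206,310) are larger and stand free; (216,262) is in the stand pocket and the smallest, as crop C confirms, so it is the target. The slots agree in both cameras. Moving now.

```bash
python3 -m crank '{"travel":[[-0.93,-0.46,0],[-1.86,-0.92,0],[-2.79,-1.38,0],[-3.72,-1.85,0],[-4.65,-2.31,0]],"turn":[-0.1,-0.2,-0.3,-0.367,-0.367]}' 45 60
cat >> h.py <<'E'
from scipy.spatial.transform import Rotation as Ro
def go(x,y,z):
    s=get_state(); R=Ro.from_quat(np.roll(s["orientation"],-1)).as_matrix()
    print("units",(R.T@(np.array([x,y,z])-s["tcp_pos"])/.04).round(3),"tcp",s["tcp_pos"].round(4),"F",s["wrist_force"].round(2),"gap",round(s["finger_gap"],4),"t",s["clock"],"yaw y",np.degrees(np.arctan2(-R[0,1],R[1,1])).round(2),"tilt",R[:2,2].round(4))
E
python3 -c "
from h import *
go(.5235,.190,.13)"
```

```text
clock: 0.62
tcp_pos: [0.3474, 0.3823, 0.2312]
orientation: [-0.0, -0.002, 1.0, -0.0]
wrist_force: [1.4, 0.5, 0.4]
finger_gap: 0.0451
units [-4.384 -4.825  2.53 ] tcp [0.3474 0.3823 0.2312] F [1.38 0.5  0.37] gap 0.0451 t 0.6167 yaw y 0.23 tilt [-0. -0.]
```

```bash
python3 -m crank '{"travel":[[-0.65,-0.72,0],[-1.3,-1.44,0],[-1.95,-2.16,0],[-2.6,-2.87,0],[-3.25,-3.58,0]],"turn":[0,0,0,0,0]}' >/dev/null
python3 -m crank '{"travel":[[-0.55,-0.62,0],[-1.1,-1.22,0.5],[-1.13,-1.245,1.3],[-1.13,-1.245,1.8],[-1.13,-1.245,1.8]],"turn":[0,0,0,0,0]}'
python3 - <<'E'
from h import *
go(.5235,.190,.062)
a=read_camera("top")["image"][:,:,::-1];b=read_camera("side")["image"][:,:,::-1]
A=cv2.resize(a[225:300,160:270],(550,375));B=cv2.resize(b[200:380,240:400],(425,478))
o=np.zeros((480,980,3),np.uint8);o[:375,:550]=A;o[:478,552:977]=B
cv2.imwrite("pics/E.png",cv2.resize(o,(796,390)))
E
```

```text
clock: 1.45
tcp_pos: [0.5192, 0.1893, 0.1544]
orientation: [-0.004, 0.001, 1.0, -0.001]
wrist_force: [-0.8, -1.0, 0.3]
finger_gap: 0.0451
units [-0.126  0.022  2.31 ] tcp [0.5192 0.1893 0.1544] F [-0.79 -1.03  0.34] gap 0.0451 t 1.45 yaw y -0.1 tilt [-0.0085 -0.0016]
```

View pics/E.png

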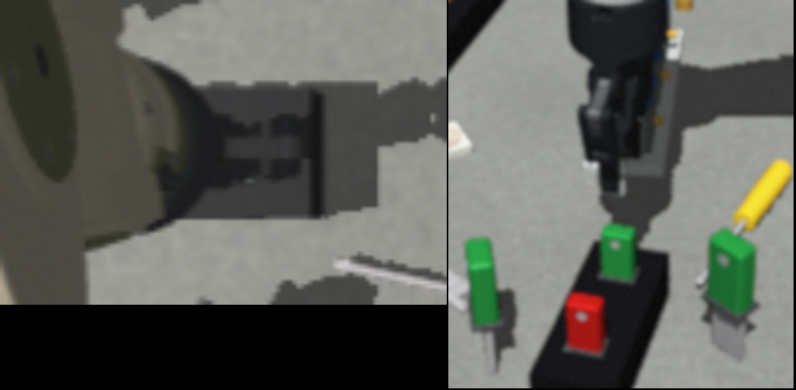

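```bash
python3 -c "
from h import *
go(.5235,.190,.062)"
```

```text
units [-0.062 -0.016  2.423] tcp [0.5212 0.1907 0.1589] F [-0.06  0.26  0.49] gap 0.0448 t 1.55 yaw y 0.0 tilt [-0.0022 -0.0004]
```

```bash
python3 -m crank '{"travel":[[-0.06,0,0.6],[-0.06,0,1.2],[-0.06,0,1.8],[-0.06,0,2.42],[-0.06,0,2.42]],"turn":[0,0,0,0,0]}' >/dev/null
python3 -m crank '{"travel":[[0,0,0],[0,0,0],[0,0,0],[0,0,0],[0,0,0]],"turn":[0,0,0,0,0]}' 5 60
python3 -c "
from h import *
go(.5235,.190,.062)"
```

```text
clock: 2.38
tcp_pos: [0.5261, 0.191, 0.0651]
orientation: [0.002, -0.0, 1.0, 0.0]
wrist_force: [-0.8, -0.9, 7.3]
finger_gap: 0.0153
units [ 0.066 -0.025  0.078] tcp [0.5261 0.191  0.0651] F [-0.78 -0.91  7.27] gap 0.0153 t 2.3833 yaw y 0.01 tilt [0.0043 0.0004]
```

```bash
python3 -m crank '{"travel":[[0,0,0],[0,0,0],[0,0,0]],"turn":[0,0,0]}'
python3 -c "
from h import *
go(.5235,.190,.062)
print(get_state()['ft_torque'])"
```

```text
clock: 2.63
tcp_pos: [0.5262, 0.191, 0.0651]
orientation: [0.002, 0.0, 1.0, 0.0]
wrist_force: [-0.6, -1.4, 6.9]
finger_gap: 0.0156
units [ 0.067 -0.025  0.078] tcp [0.5262 0.191  0.0651] F [-0.56 -1.4   6.93] gap 0.0156 t 2.6333 yaw y -0.0 tilt [0.0044 0.0006]
[-0.33601745  0.1625394   0.03378656]
```

```bash
python3 -m crank '{"travel":[[0,0,-0.3],[0,0,-0.9],[0,0,-1.7],[0,0,-2.5],[0,0,-2.75]],"turn":[0,0,0,0,0]}'
python3 -m crank '{"travel":[[0,0,0],[0,0,0],[0,0,0]],"turn":[0,0,0]}'
python3 - <<'E'
from h import *
go(.5896,-.0703,.175)
b=read_camera("side"); s=get_state();x=s["tcp_pos"]
im=b["image"][:,:,::-1].copy()
print(proj(b,[x,x+[0,0,.012]]))
cv2.imwrite("pics/F.png",cv2.resize(im[180:380,220:420],(700,700))[:600])
E
```

```text
clock: 3.05
tcp_pos: [0.5271, 0.1917, 0.1787]
orientation: [0.004, -0.0, 1.0, 0.001]
wrist_force: [0.7, 0.5, 0.3]
finger_gap: 0.0152
clock: 3.3
tcp_pos: [0.5235, 0.1908, 0.1712]
orientation: [-0.001, -0.0, 1.0, -0.0]
wrist_force: [-0.1, 0.2, -1.2]
finger_gap: 0.0155
units [-1.651 -6.527 -0.096] tcp [0.5235 0.1908 0.1712] F [-0.14  0.16 -1.21] gap 0.0155 t 3.3 yaw y 0.02 tilt [-0.0019 -0.0002]
[[317.92822776 274.94430195]
 [317.79139675 269.32074318]]
```

View pics/F.png

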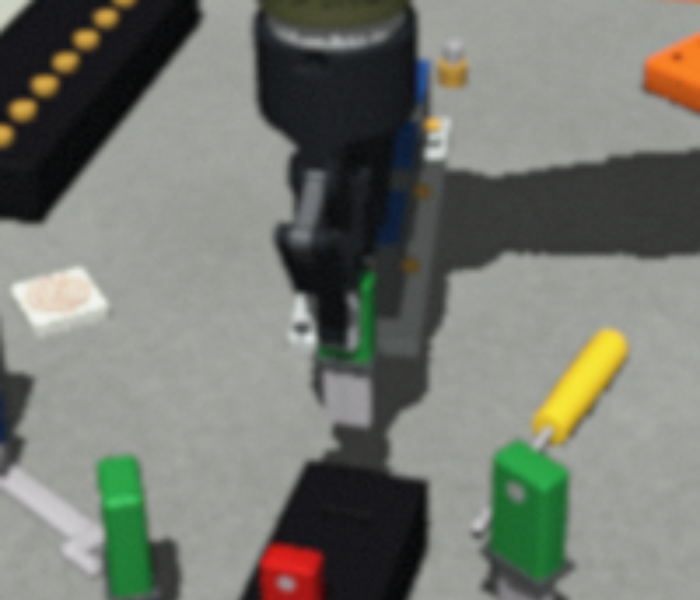

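Run:
```python
from h import *
b=read_camera("side"); x=get_state()["tcp_pos"]; print(x)
g=cv2.cvtColor(b["image"],cv2.COLOR_RGB2GRAY).astype(int)
for v in (289,292,295,298): print(v,g[v,308:332])
# predicted blade columns at z 25mm below tcp.. front face, gauge offset 0
for dz in(-.025,-.045):
    print(proj(b,[x+[.012,.0025,dz],x+[-.012,.0025,dz],x+[-.012,-.0025,dz]]))
```

```text
[0.52316169 0.19065428 0.17065986]
289 [129  88  58  65 105 140 155 152 155 151 151 153 152 151 151 153 147 123
  84  58  54  54  55  58]
292 [153 130  88  67  94 131 150 154 151 151 149 151 154 154 153 155 150 128
  91  64  56  53  55  56]
295 [157 156 143 117 108 131 149 151 149 148 148 150 152 153 155 152 149 135
  98  67  55  57  56  57]
298 [154 153 153 153 154 153 153 152 151 151 150 149 150 151 152 154 152 134
  98  66  54  55  57  56]
[[311.36409771 286.27990703]
 [324.35418309 288.30547733]
 [325.10876819 286.66452193]]
[[311.65620432 295.23111857]
 [324.50545628 297.28525323]
 [325.25116599 295.62380383]]
```

```bash
python3 -m crank '{"travel":[[-0.25,-0.9,0],[-0.5,-1.85,0],[-0.75,-2.8,0],[-1.0,-3.75,0],[-1.25,-4.7,0]],"turn":[0,-0.04,-0.08,-0.12,-0.159]}' >/dev/null
python3 -c "
from h import *
go(.5916,-.0702,.150)"
```

```text
units [-0.154 -1.84   0.52 ] tcp [0.5737 0.0014 0.1709] F [ 0.81  0.14 -0.77] gap 0.0154 t 3.8167 yaw y 9.27 tilt [-0.0026  0.0005]
```

```bash
python3 -m crank '{"travel":[[-0.1,-0.9,0],[-0.15,-1.6,0],[-0.16,-1.82,0.25],[-0.16,-1.84,0.5],[-0.16,-1.84,0.5]],"turn":[0,0,0,0,0]}' >/dev/null
python3 -m crank '{"travel":[[0,0,0],[0,0,0],[0,0,0]],"turn":[0,0,0]}' >/dev/null
python3 - <<'E'
from h import *
go(.5916,-.0702,.150)
a=read_camera("top")["image"][:,:,::-1];b=read_camera("side")["image"][:,:,::-1]
A=cv2.resize(a[190:270,290:390],(400,320),interpolation=cv2.INTER_CUBIC);B=cv2.resize(b[190:280,290:360],(467,600),interpolation=cv2.INTER_CUBIC)
B=cv2.resize(b[205:275,295:355],(514,600),interpolation=cv2.INTER_CUBIC)
o=np.zeros((600,800,3),np.uint8);o[:600,286:]=B;o[:229,:286]=cv2.resize(A,(286,229))
cv2.imwrite("pics/G.png",o)
E
```

```text
units [ 0.029 -0.071  0.069] tcp [ 0.5923 -0.0672  0.1527] F [-0.88  1.13 -0.99] gap 0.0155 t 4.4833 yaw y 9.25 tilt [0.0001 0.0002]
```

View pics/G.png

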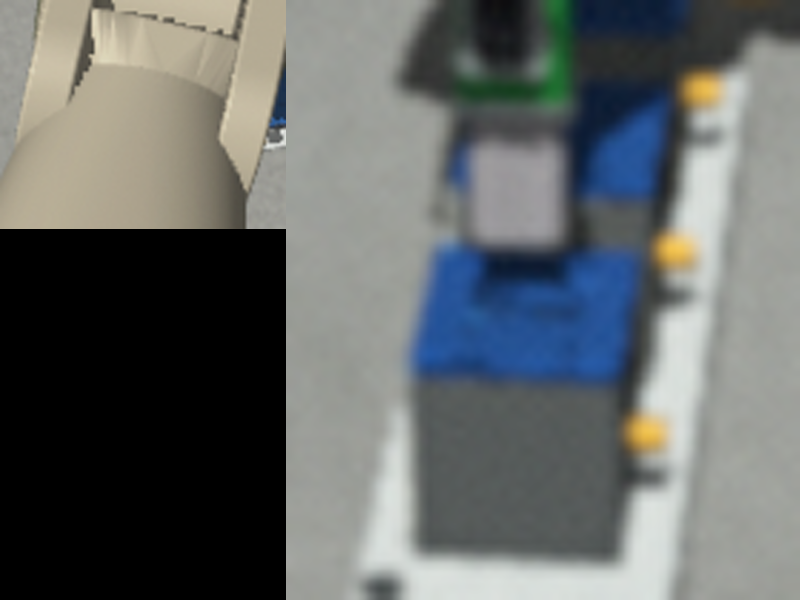

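Run:
```python
from h import *
S=cal("side"); f=lambda x,y:(295+(x-286+.5)/8.567-.5,205+(y+.5)/8.571-.5)
q=[atz(S,*f(*k),.075) for k in((437,248),(640,250),(632,382),(415,377))]
print(np.round(q,4),np.mean(q,0)); print("slot",atz(S,*f(528,307),.075))
go(.5916,-.0702,.15)
z=get_state()["tcp_pos"][2]
print("tip",atz(S,*f(518,250),z-.057)); 
# x at y=tcp y from blade mid column
o,d=ray(S,*f(518.5,195)); k=(get_state()["tcp_pos"][1]+.0025-o[1])/d[1]; print("blade mid",o+k*d)
```

```text
[[ 0.6216 -0.0943  0.075 ]
 [ 0.5679 -0.1069  0.075 ]
 [ 0.5533 -0.0423  0.075 ]
 [ 0.6085 -0.0306  0.075 ]] [ 0.58782113 -0.06852088  0.075     ]
slot [ 0.58939508 -0.07111233  0.075     ]
units [ 0.035 -0.054  0.078] tcp [ 0.5926 -0.0679  0.1531] F [ 0.45  0.14 -1.76] gap 0.0154 t 4.6333 yaw y 9.2 tilt [ 0.001  -0.0001]
tip [ 0.59007802 -0.06502697  0.09611535]
blade mid [ 0.58975785 -0.065362    0.11267251]
```

```bash
python3 -m crank '{"travel":[[0.03,-0.06,0.1],[0.03,-0.06,0.3],[0.03,-0.06,0.4],[0.03,-0.06,0.45],[0.03,-0.06,0.45]],"turn":[0,0,0,0,0]}' >/dev/null
python3 -c "
from h import *
go(.592,-.0703,.128)"
```

```text
units [-0.032  0.018  0.134] tcp [ 0.5909 -0.0712  0.1333] F [-0.07 -0.2  -0.43] gap 0.0155 t 5.05 yaw y 9.11 tilt [-0.0018  0.0006]
```

```bash
python3 -m crank '{"travel":[[-0.02,0.01,0.06],[-0.02,0.01,0.12],[-0.02,0.01,0.18],[-0.02,0.01,0.22],[-0.02,0.01,0.22]],"turn":[0,0,0,0,0]}' >/dev/null
python3 -c "
from h import *
go(.592,-.0703,.118)"
```

```text
units [-0.     0.011  0.181] tcp [ 0.5921 -0.0707  0.1252] F [ 0.23 -0.18 -1.1 ] gap 0.0153 t 5.4667 yaw y 9.12 tilt [-0.0006  0.0003]
```

```bash
python3 -m crank '{"travel":[[0,0.01,0.06],[0,0.01,0.12],[0,0.01,0.18],[0,0.01,0.24],[0,0.01,0.28]],"turn":[0,0,0,0,0]}' >/dev/null
python3 -m crank '{"travel":[[0,0,0],[0,0,0.03]],"turn":[0,0]}' >/dev/null
python3 -c "
from h import *
go(.592,-.0703,.110)"
```

```text
units [0.008 0.004 0.084] tcp [ 0.5923 -0.0704  0.1134] F [ 0.35  0.12 -1.3 ] gap 0.0153 t 6.05 yaw y 9.12 tilt [0.0002 0.    ]
```

```bash
python3 -m crank '{"travel":[[0,0,0.03],[0,0,0.06],[0,0,0.09],[0,0,0.09]],"turn":[0,0,0,0]}' | egrep 'pos|force'
python3 -m crank '{"travel":[[0,0,0.03],[0,0,0.06],[0,0,0.06]],"turn":[0,0,0]}' | egrep 'pos|force'
```

```text
tcp_pos: [0.5923, -0.0705, 0.1095]
wrist_force: [1.2, 0.4, -1.3]
tcp_pos: [0.5926, -0.0705, 0.1077]
wrist_force: [-0.2, -0.2, 2.3]
```

```bash
python3 -m crank '{"travel":[[0,0,0.03],[0,0,0.05],[0,0,0.05]],"turn":[0,0,0]}' | egrep 'pos|force'
python3 -m crank '{"travel":[[0,0,0.03],[0,0,0.05],[0,0,0.05]],"turn":[0,0,0]}' | egrep 'pos|force'
```

```text
tcp_pos: [0.5929, -0.0705, 0.1065]
wrist_force: [-0.9, 0.7, 5.8]
tcp_pos: [0.5933, -0.0705, 0.1045]
wrist_force: [0.3, 0.1, 6.0]
```

```bash
python3 -m crank '{"travel":[[0,0,0.04],[0,0,0.08],[0,0,0.08]],"turn":[0,0,0]}' | egrep 'pos|force'
python3 -m crank '{"travel":[[0,0,0.04],[0,0,0.08],[0,0,0.08]],"turn":[0,0,0]}' | egrep 'pos|force'
```

```text
tcp_pos: [0.5934, -0.0706, 0.1011]
wrist_force: [0.7, 0.7, 4.0]
tcp_pos: [0.5933, -0.0705, 0.0977]
wrist_force: [0.5, 0.8, 4.3]
```

A bump at 22–27 mm followed by a steady drag of about 5 N matches the right mount, so I'm pushing it home.

```bash
python3 -m crank '{"travel":[[0,0,0.04],[0,0,0.08],[0,0,0.08]],"turn":[0,0,0]}' | egrep 'pos|force'
python3 -m crank '{"travel":[[0,0,0.04],[0,0,0.08],[0,0,0.08]],"turn":[0,0,0]}' | egrep 'pos|force'
python3 -m crank '{"travel":[[0,0,0.03],[0,0,0.05],[0,0,0.05]],"turn":[0,0,0]}' | egrep 'pos|force'
```

```text
tcp_pos: [0.5932, -0.0706, 0.0945]
wrist_force: [-0.3, -0.0, 3.7]
tcp_pos: [0.5932, -0.0705, 0.0912]
wrist_force: [0.9, -0.1, 5.2]
tcp_pos: [0.5933, -0.0706, 0.0901]
wrist_force: [-1.4, 0.8, 9.0]
```

```bash
python3 -m crank '{"travel":[[0,0,0.04],[0,0,0.06],[0,0,0.06]],"turn":[0,0,0]}' | egrep 'pos|force'
python3 -m crank '{"travel":[[0,0,0.03],[0,0,0.03]],"turn":[0,0]}' | egrep 'pos|force|clock'
```

```text
tcp_pos: [0.5934, -0.0706, 0.0901]
wrist_force: [-6.1, 0.9, 24.1]
clock: 8.8
tcp_pos: [0.5934, -0.0707, 0.0901]
wrist_force: [-9.0, 2.0, 30.4]
```

```bash
python3 -m crank '{"travel":[[0,0,-0.05],[0,0,-0.1],[0,0,-0.1]],"turn":[0,0,0]}' | egrep 'pos|force'
python3 -m crank '{"travel":[[0,0,0],[0,0,0],[0,0,0],[0,0,0]],"turn":[0,0,0,0]}' 45 | egrep 'pos|force|gap'
python3 -m crank '{"travel":[[0,0,-0.4],[0,0,-1],[0,0,-1.8],[0,0,-2.6],[0,0,-3.2]],"turn":[0,0,0,0,0]}' | egrep 'pos|force|gap'
python3 -m crank '{"travel":[[0.8,0.6,0],[1.7,1.2,0],[2.6,1.8,0],[3.4,2.4,0],[4.0,3.0,0]],"turn":[0,0,0,0,0]}' >/dev/null
python3 -m crank '{"travel":[[0,0.9,0],[0,1.8,0],[0,2.6,0],[0,3,0],[0,3,0]],"turn":[0,0,0,0,0]}' | egrep 'clock|pos'
python3 - <<'E'
from h import *
a=read_camera("top")["image"][:,:,::-1];b=read_camera("side")["image"][:,:,::-1]
cv2.imwrite("pics/top9.png",a)
o=np.zeros((560,800,3),np.uint8);o[:280,:480]=cv2.resize(a[190:260,310:430],(480,280),interpolation=cv2.INTER_CUBIC);o[:560,482:]=cv2.resize(b[190:380,290:398],(318,560),interpolation=cv2.INTER_CUBIC)
o[282:560,:480]=cv2.resize(a[200:300,150:323],(480,278))
cv2.imwrite("pics/H.png",o)
E
```

```text
tcp_pos: [0.5932, -0.0706, 0.0901]
wrist_force: [-0.2, -0.0, 9.3]
tcp_pos: [0.5916, -0.0703, 0.0879]
wrist_force: [-0.2, 0.1, 0.0]
finger_gap: 0.0449
tcp_pos: [0.5924, -0.0705, 0.2189]
wrist_force: [0.7, -0.3, 0.8]
finger_gap: 0.0449
clock: 10.63
tcp_pos: [0.3952, 0.1436, 0.2167]
```

View pics/H.png

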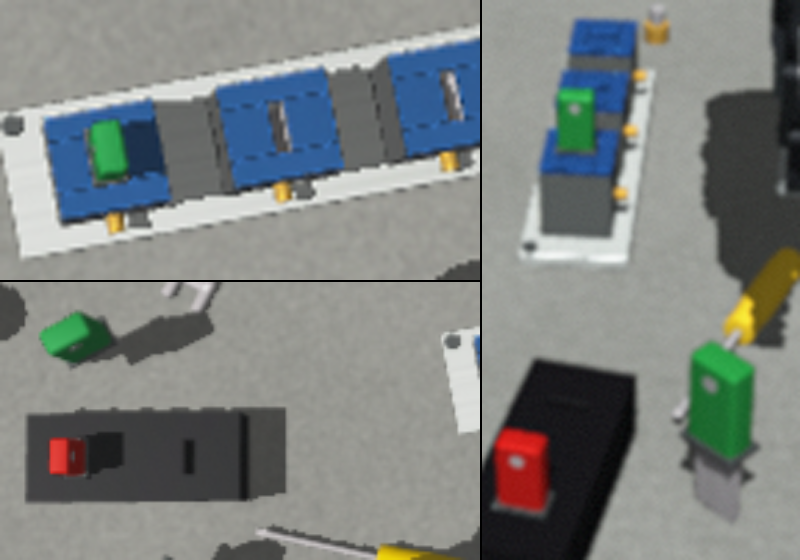

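Run:
```python
from h import *
print("handle top centre",atz(cal("top"),310+105.5/4-.4,190+149/4-.4,.125)); go(.4,.14,.2)
print(hand_in())
```

```text
handle top centre [ 0.58978919 -0.06771743  0.125     ]
units [-0.092 -0.036  0.416] tcp [0.3962 0.1408 0.2166] F [-0.35  0.1   0.58] gap 0.0453 t 10.7833 yaw y 9.15 tilt [-0.0005 -0.0005]
the job is handed in; nothing more can be done
None
```

The green gauge from the stand is pushed fully home in the mount nearest the stand and released, and the job is handed in. I tried only that mount. The first slot gave the firm-drag signature, so I never tested the other two. That departs from the task's wording, which asked to try all three.

- **Feel of the slot:** there was no resistance down to about 20 mm. It rose to about 7 N at 22–27 mm, then settled to a steady drag of about 5 N. That rules out the slack mount (under 1 N) and the tight mount (force climbing from 15 mm).
- **Seating:** the foot stopped firmly at the expected height. I briefly pressed about 30 N against that stop, more than needed. This was wrist force with the foot on the blue top, and I did not measure the load on the blade itself.
- **Last picture:** the gauge stands upright with its foot on the blue top. The red gauge and the bystanders in view look undisturbed. The jar, meter and element were outside that crop, so I did not recheck them. The arm is clear of everything.
- **Position check:** the handle's top centre, read roughly from the top camera, is (0.590, -0.068), against a slot estimate of (0.590, -0.070). The 3 mm difference in y is about what the camera calibration and my pixel readings allow, and the blade in the slot limits it further.

I have no direct reading of how hard the jaws grip now that the gauge is released. I am relying on the drag felt on the way in.

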